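# Set the stock tags on the bolt board

### The arm

A 6-joint arm with a two-finger parallel gripper is mounted at the origin on a cart in front of the work surface, level with it; the furniture and walls round the work are solid. World frame = base frame: x ahead of the robot, y to its left, z up, the work surface at z = 0. Lengths are in m, angles in degrees, forces in N, time in s.
With the tool pointing down it reaches from about 0.3 to 0.75 m from the base axis. Payload 8.5 kg.
Tool frame: the origin (TCP) lies at the very end of the fingers, on their centre line; the grasp point (between the pads) lies 19 mm behind it (env.grip_point_offset is the distance from the TCP to the grasp point, in m); z points along the fingers, y is the direction in which the jaws open and shut (so a half turn about z gives the same grasp; the last joint's range is limited). The gripper opens to 85 mm and grips with 20 to 120 N. Pads are 22 mm wide; open, the fingers measure 114 mm over their backs; the gripper's body (76 mm by 85 mm) begins 54 mm behind the grasp point. The pads swing forward as they close: fully open they stand 13 mm farther back than shut.
Start: joints at [50.919, 21.807, 74.336, -0, 83.858, -12.336], TCP at [0.248, 0.491, 0.231] pointing down, gripper open.
Joint ranges: [-178.18, 178.18], [-50.72, 133.34], [12.68, 142.11], [-81.47, 261.47], [9.98, 163.14], [-165.26, 165.26]. Speed limits (degrees/s): [136.94, 136.94, 180, 180, 180, 180].

### API

Orientations are given as a 3x3 rotation matrix whose columns are the frame's x, y, z axes.
In Python, from rig import env gives the robot as it stands.
- The arm moves only by the tool move_arm, never from a script. Its argument "moves" is a list of rows, each a list of 4 numbers: the shift along the tool's x, y, z in mm, then the turn about the tool's z in rad. In form: [[tx, ty, tz, spin], ...]. A call has 1 to 20 rows; each row is the pose to reach, as a shift and turn from the pose commanded when the call began, along the tool's axes at that moment; what a row does not reach only later rows make up. A row lasts 1/10 s, in which the tool goes at most 50 mm and 8.59 degrees, less where a joint would pass 70% of its speed; a pose out of reach is approached as far as the arm can. A call with a gripper value outside its range is refused whole. "grip" is the closure, from 0 (fully open) to 1 (shut), set as the call begins (left out, the last holds). The fingers move at their own pace and stop on an object; "grip_force" is the grip in N (left out, the last holds). Time passes only in rows, so rows that repeat a pose let the fingers close. It gives the time, the measured TCP pose, the force and the opening at its end, in the units of the state.
- env.observe(): the state, without advancing time (a new reading comes with each control period).
- env.get_image(name): name is "side" or "top"; returns the picture (480x640x3 uint8, red, green, blue); there is no depth.
- env.get_calibration(name): a dict with "fovy" (degrees; the focal length in pixels is half the picture's height over the tangent of half this angle, whatever the lens; pixels are square), "cx", "cy" (the principal point, pixels), "extrinsics" (4x4, takes a point from world to camera coordinates). Camera axes: x right, y up, looking along -z (the intrinsics and any distortion apply to the point x, -y, -z); pixel columns grow to the right and rows downward; lengths in m; the calibration is good to about 2 mm. A picture is of the moment at which its call begins. get_calibration takes no time and is no camera call.
- env.close_job(): hands the job in, once; it reports no verdict.
Trained networks look in the newest picture that a camera, given by its name, has taken for a name from the list of things; names that differ only in an ending like _2 or _b are one class to them, and where a whole thing is asked for, a point or a joint stands for the part that bears it (a point fixed in the world has none). Each returns a list of dicts, best first, with "conf" (0 to 1); they miss things now and then, are a little off and sometimes report something else, mostly with a low value. They report only what shows in the picture. A call takes as long as a camera call.
- env.silhouettes(camera, name): "region" (480x640 bool, what is visible of it) and "point" ([row, column] in pixels, amid what is visible of it).
- env.tip_of(camera, name): "point" ([row, column] in pixels: a listed point, or the origin of a listed thing).
The state is a dict: "time_s": time; "q": joint angles; "qvel": joint speeds; "joint_efforts": joint torques, N m; "position": TCP position; "tool_rot": TCP orientation; "ft_force": force on the tool from outside, world axes, zero at the start; "wrist_torque": the same for the moment, N m; "grip_width": finger opening in m.
Only numpy, scipy, OpenCV 4.12 (cv2) and the standard library are available. Lean on these libraries where they do the work, as an engineer would, in place of code of your own. Each camera call takes 0.05 s, during which the arm holds its last target.

### The job

On the stock board each of the four bins has a hinged wooden tag in front of it, with a raised disc on one face and a raised cross on the other. Push tags over gently with a fingertip until the tags of the two bins that are full of bolts show the disc on top and the tags of the other two bins (one empty, one with a single bolt left) show the cross, every tag lying against its stop. Do not pinch or lift anything, and leave the single bolt and all other loose things where they are.

Things in the scene. Friction and masses are not known exactly. Their poses are not given: they have to be found in the camera images.
- stock_board: dark plank, 185 x 510 x 12 mm (back ledge 30 mm high), fixed on the bench; origin on its underside below the middle of the row of tags. Its x points away from the robot, from the tags to the bins, y along the row to the left, z up; yaw within 0.15 rad. Four tag stands at y = +-67.5 and +-202.5 mm, a bin 87.5 mm behind each (+x)
- stand_a: fixed steel stand of one tag, 64 (x) x 34 x 37 mm; origin at the centre of its foot, on the board's top, 12 mm above the bench; axes as the board's. Hinge pin along x, 30 mm above the origin; stop rods beside it reach 37 mm above the origin. Which stand is at which place varies; its tag belongs to the bin straight behind it (+x, 87.5 mm)
- tag_a (a joint): hinge of the wooden tag plate (50 mm along the hinge, 5 mm thick, reaching 50 mm from the hinge axis) on stand_a. 0 rad: rests leaning left (+y), dark raised cross on its upper face. 0.698: upright. 1.396: rests leaning right (-y), dark raised disc (28 mm) on its upper face. Turns easily (35 to 70 g); falls to its stop once past upright, either way
- tag_a_edge (a point): middle of the free edge of the tag on stand_a, a round bead 7 mm thick. At rest it is 38 mm above the hinge axis and 32 mm to its left or right; a fingertip beside it, tip about 20 mm above the hinge axis, pushes the tag over by moving along y and slightly up. At least 63 mm are free between edges of neighbouring tags
- stand_b: fixed steel stand of one tag, 64 (x) x 34 x 37 mm; origin at the centre of its foot, on the board's top, 12 mm above the bench; axes as the board's. Hinge pin along x, 30 mm above the origin; stop rods beside it reach 37 mm above the origin. Which stand is at which place varies; its tag belongs to the bin straight behind it (+x, 87.5 mm)
- tag_b (a joint): hinge of the wooden tag plate (50 mm along the hinge, 5 mm thick, reaching 50 mm from the hinge axis) on stand_b. 0 rad: rests leaning left (+y), dark raised cross on its upper face. 0.698: upright. 1.396: rests leaning right (-y), dark raised disc (28 mm) on its upper face. Turns easily (35 to 70 g); falls to its stop once past upright, either way
- tag_b_edge (a point): middle of the free edge of the tag on stand_b, a round bead 7 mm thick. At rest it is 38 mm above the hinge axis and 32 mm to its left or right; a fingertip beside it, tip about 20 mm above the hinge axis, pushes the tag over by moving along y and slightly up. At least 63 mm are free between edges of neighbouring tags
- stand_c: fixed steel stand of one tag, 64 (x) x 34 x 37 mm; origin at the centre of its foot, on the board's top, 12 mm above the bench; axes as the board's. Hinge pin along x, 30 mm above the origin; stop rods beside it reach 37 mm above the origin. Which stand is at which place varies; its tag belongs to the bin straight behind it (+x, 87.5 mm)
- tag_c (a joint): hinge of the wooden tag plate (50 mm along the hinge, 5 mm thick, reaching 50 mm from the hinge axis) on stand_c. 0 rad: rests leaning left (+y), dark raised cross on its upper face. 0.698: upright. 1.396: rests leaning right (-y), dark raised disc (28 mm) on its upper face. Turns easily (35 to 70 g); falls to its stop once past upright, either way
- tag_c_edge (a point): middle of the free edge of the tag on stand_c, a round bead 7 mm thick. At rest it is 38 mm above the hinge axis and 32 mm to its left or right; a fingertip beside it, tip about 20 mm above the hinge axis, pushes the tag over by moving along y and slightly up. At least 63 mm are free between edges of neighbouring tags
- stand_d: fixed steel stand of one tag, 64 (x) x 34 x 37 mm; origin at the centre of its foot, on the board's top, 12 mm above the bench; axes as the board's. Hinge pin along x, 30 mm above the origin; stop rods beside it reach 37 mm above the origin. Which stand is at which place varies; its tag belongs to the bin straight behind it (+x, 87.5 mm)
- tag_d (a joint): hinge of the wooden tag plate (50 mm along the hinge, 5 mm thick, reaching 50 mm from the hinge axis) on stand_d. 0 rad: rests leaning left (+y), dark raised cross on its upper face. 0.698: upright. 1.396: rests leaning right (-y), dark raised disc (28 mm) on its upper face. Turns easily (35 to 70 g); falls to its stop once past upright, either way
- tag_d_edge (a point): middle of the free edge of the tag on stand_d, a round bead 7 mm thick. At rest it is 38 mm above the hinge axis and 32 mm to its left or right; a fingertip beside it, tip about 20 mm above the hinge axis, pushes the tag over by moving along y and slightly up. At least 63 mm are free between edges of neighbouring tags
- bin_full_1: open sheet-steel bin, 80 (x) x 106 (y) x 40 mm, walls 3 mm, fixed on the board; origin at the centre of its underside, axes as the board's; full of bolts up to its rim (7 bolts, fixed in it). Which of the four places it has varies
- bin_full_2: open sheet-steel bin, 80 (x) x 106 (y) x 40 mm, walls 3 mm, fixed on the board; origin at the centre of its underside, axes as the board's; full of bolts up to its rim (7 bolts, fixed in it). Which of the four places it has varies
- bin_low: open sheet-steel bin, 80 (x) x 106 (y) x 40 mm, walls 3 mm, fixed on the board; origin at the centre of its underside, axes as the board's; nearly empty: a single loose bolt lies on its floor. Which of the four places it has varies
- bin_empty: open sheet-steel bin, 80 (x) x 106 (y) x 40 mm, walls 3 mm, fixed on the board; origin at the centre of its underside, axes as the board's; empty. Which of the four places it has varies
- last_bolt: square-head bolt, 82 x 16 x 16 mm, lying loose in bin_low; origin under its middle, bolt along y; a bystander
- match_tin: flat brass tin, 64 x 42 x 18 mm, loose, lying on the board between the two middle stands; a bystander
- padlock: padlock, 80 x 52 x 16 mm, loose, lying flat on the board between the two left stands; a bystander
- loose_bolt: square-head bolt, 96 x 18 x 18 mm, loose, lying on the board between the two right stands; a bystander

How it is judged (in metres and radians):
At the end, for the whole second after the job is handed in: The tags in front of the two full bins lean right against the stop, disc up (joint above 1.25 rad), the other two lean left against the stop, cross up (joint below 0.15 rad), all at rest; the loose things are within 20 mm of where they started ((((horizontal distance between stand_a and bin_full_1 below 0.12 m or horizontal distance between stand_a and bin_full_2 below 0.12 m) and value of joint tag_a above 1.25 rad) or (not (horizontal distance between stand_a and bin_full_1 below 0.12 m or horizontal distance between stand_a and bin_full_2 below 0.12 m) and value of joint tag_a below 0.15 rad)) and (((horizontal distance between stand_b and bin_full_1 below 0.12 m or horizontal distance between stand_b and bin_full_2 below 0.12 m) and value of joint tag_b above 1.25 rad) or (not (horizontal distance between stand_b and bin_full_1 below 0.12 m or horizontal distance between stand_b and bin_full_2 below 0.12 m) and value of joint tag_b below 0.15 rad)) and (((horizontal distance between stand_c and bin_full_1 below 0.12 m or horizontal distance between stand_c and bin_full_2 below 0.12 m) and value of joint tag_c above 1.25 rad) or (not (horizontal distance between stand_c and bin_full_1 below 0.12 m or horizontal distance between stand_c and bin_full_2 below 0.12 m) and value of joint tag_c below 0.15 rad)) and (((horizontal distance between stand_d and bin_full_1 below 0.12 m or horizontal distance between stand_d and bin_full_2 below 0.12 m) and value of joint tag_d above 1.25 rad) or (not (horizontal distance between stand_d and bin_full_1 below 0.12 m or horizontal distance between stand_d and bin_full_2 below 0.12 m) and value of joint tag_d below 0.15 rad)) and velocity of joint tag_a between -0.2 and 0.2 rad/s and velocity of joint tag_b between -0.2 and 0.2 rad/s and velocity of joint tag_c between -0.2 and 0.2 rad/s and velocity of joint tag_d between -0.2 and 0.2 rad/s and distance of each of match_tin, padlock, loose_bolt, last_bolt from where it was at the start of the episode below 0.02 m); the robot touches nothing.
It fails at once if a loose thing is lifted or shoved from its place (20 mm) (distance of any of match_tin, padlock, loose_bolt, last_bolt from where it was at the start of the episode above 0.02 m).
It fails at once if a tag is pinched or pushed hard (more than 15 N) instead of gently (contact force between the fingers and tag_a above 15 N or contact force between the fingers and tag_b above 15 N or contact force between the fingers and tag_c above 15 N or contact force between the fingers and tag_d above 15 N).
It also fails if it takes over 45 s, if anything falls off the work surface, if the arm or the gripper's body presses on something with over 40 N, if the wrist force passes 120 N, or if a joint passes its speed limit or range.

## Working session

There is one attempt and no reset: what is moved stays moved. The work goes in short steps, Python scripts to look and compute and a tool call to move; the robot and the scene stay as the last step left them, time stands still between calls to the robot, and variables do not carry over. Pictures are saved under pics/ and viewed, and the job is handed in when it is done.

Besides the shell and the picture viewer there is one more tool, called after ">>>" as name(argument=value, ...), one argument or row to a line, values as JSON. move_arm: Moves the arm, as the interface text tells. Its arguments: {"type":"object","properties":{"moves":{"type":"array"},"grip":{"type":"number"},"grip_force":{"type":"number"}},"required":["moves"]}

```bash
mkdir -p pics; python3 - <<'E'
from rig import env
import cv2
o=env.observe();print(o)
for n in("top","side"):
    cv2.imwrite(f"pics/{n}0.png",env.get_image(n)[:,:,::-1]);print(env.get_calibration(n))
E
```

```text
{'time_s': 0.0, 'q': array([ 5.09173463e+01,  2.18411139e+01,  7.43871766e+01, -2.02454810e-03,
        8.38594270e+01, -1.23365431e+01]), 'qvel': array([ 0.02300116, -0.04350463,  0.04422625,  0.04748528,  0.00367783,
       -0.03298806]), 'joint_efforts': array([-6.08803930e-04, -4.48460591e+01, -2.31276262e+01, -3.14521913e-04,
        4.94460168e-03,  2.45828949e-05]), 'position': array([0.24733335, 0.49089512, 0.23069637]), 'tool_rot': array([[-8.93011071e-01,  4.50033718e-01, -9.37907051e-04],
       [ 4.50034600e-01,  8.93010299e-01, -1.21053508e-03],
       [ 2.92779054e-04, -1.50311185e-03, -9.99998827e-01]]), 'ft_force': array([ 0.62807653, -0.36034392, -0.15889403]), 'wrist_torque': array([ 0.00612104, -0.01272284, -0.00790487]), 'grip_width': 0.08548851868136764}
{'fovy': 42.052105518241774, 'cx': 334.3005059231552, 'cy': 230.72403981800778, 'extrinsics': array([[-3.82414609e-04, -9.99803629e-01, -1.98130561e-02,
        -6.04137829e-02],
       [ 9.98788429e-01, -1.35685751e-03,  4.91917940e-02,
        -5.10593468e-01],
       [-4.92090177e-02, -1.97702395e-02,  9.98592815e-01,
        -1.22366023e+00],
       [ 0.00000000e+00,  0.00000000e+00,  0.00000000e+00,
         1.00000000e+00]])}
{'fovy': 42.453367025994964, 'cx': 322.8240146176882, 'cy': 245.38397801992696, 'extrinsics': array([[ 0.93548323, -0.35313439,  0.01293157, -0.5075067 ],
       [ 0.21189931,  0.58987315,  0.77919724, -0.12953253],
       [-0.28278933, -0.72618576,  0.62664538, -0.94601577],
       [ 0.        ,  0.        ,  0.        ,  1.        ]])}
```

View pics/top0.png

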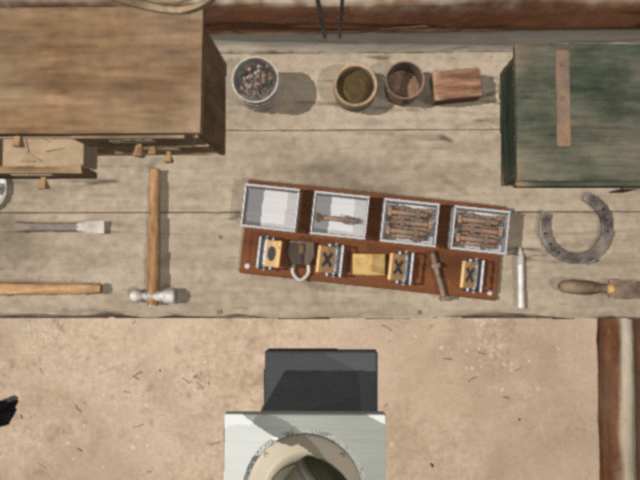

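View pics/side0.png

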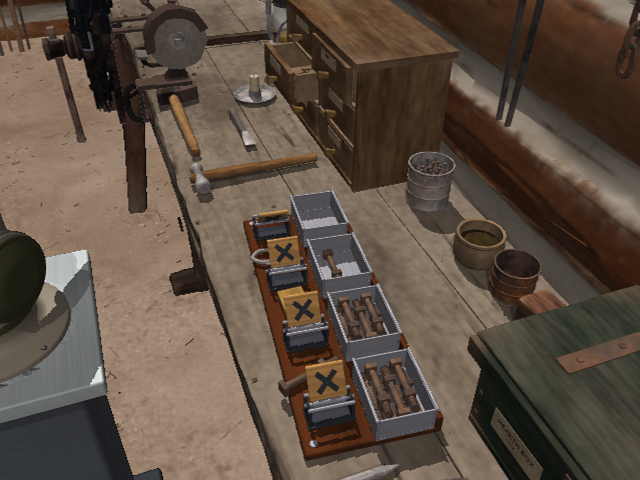

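```bash
cat > h.py <<'E'
import numpy as np
from rig import env
def ray(cam,p):
    c=env.get_calibration(cam);f=240/np.tan(np.radians(c["fovy"]/2))
    r,col=p;d=np.array([(col-c["cx"])/f,-(r-c["cy"])/f,-1.])
    E=c["extrinsics"];R=E[:3,:3];return -R.T@E[:3,3],R.T@d
def atz(cam,p,z):
    o,d=ray(cam,p);return o+d*(z-o[2])/d[2]
def proj(cam,P):
    c=env.get_calibration(cam);f=240/np.tan(np.radians(c["fovy"]/2))
    E=c["extrinsics"];q=E[:3,:3]@np.asarray(P)+E[:3,3]
    return np.array([c["cy"]-f*q[1]/-q[2],c["cx"]+f*q[0]/-q[2]])
E
python3 - <<'E'
from h import *
Z={"stock_board":0,"stand_a":.012,"tag_a_edge":.08,"bin_full_1":.012,"bin_low":.012,"bin_empty":.012,"match_tin":.012,"padlock":.012,"loose_bolt":.012}
for n,z in Z.items():
    for d in env.tip_of("top",n)[:5]:
        print(n,round(d["conf"],2),np.round(d["point"]),atz("top",d["point"],z).round(4))
E
```

```text
stock_board 0.81 [265. 368.] [ 0.4429 -0.1279  0.    ]
stock_board 0.69 [260. 319.] [ 0.4535 -0.0301  0.    ]
stand_a 0.9 [276. 471.] [ 0.4208 -0.3285  0.012 ]
stand_a 0.84 [266. 398.] [ 0.4398 -0.1869  0.012 ]
stand_a 0.59 [255. 268.] [0.4632 0.0698 0.012 ]
stand_a 0.57 [261. 334.] [ 0.4503 -0.0596  0.012 ]
tag_a_edge 0.71 [254. 276.] [0.4641 0.0465 0.08  ]
tag_a_edge 0.71 [264. 389.] [ 0.446  -0.1642  0.08  ]
bin_full_1 0.89 [224. 408.] [ 0.5238 -0.2063  0.012 ]
bin_full_1 0.87 [232. 478.] [ 0.5084 -0.344   0.012 ]
bin_low 0.8 [217. 342.] [ 0.5373 -0.0763  0.012 ]
bin_empty 0.94 [208. 271.] [0.5553 0.0643 0.012 ]
match_tin 0.88 [264. 365.] [ 0.445  -0.1218  0.012 ]
padlock 0.65 [260. 304.] [0.4519 0.     0.012 ]
padlock 0.39 [253. 271.] [0.4666 0.0651 0.012 ]
padlock 0.28 [256. 278.] [0.4606 0.051  0.012 ]
loose_bolt 0.8 [276. 438.] [ 0.421  -0.2655  0.012 ]
```

The top view shows the bins left to right as empty (271,208), low with one bolt (342,217), full (408,224) and full (478,232). The leftmost tag (272,252) shows the disc; the other three show the cross. So tag 1 goes left, tag 2 stays, and tags 3 and 4 go right. Next I fit the board pose.

```bash
python3 - <<'E'
from h import *
from scipy.optimize import least_squares
ys=[.2025,.0675,-.0675,-.2025]
obs=[]
def near(c,cands):
    return min(cands,key=lambda m:np.hypot(*(proj(c,m[1])-m[0])))
init=np.array([.4435,-.126,-.106])
def pt(p,l): 
    c,s=np.cos(p[2]),np.sin(p[2]);return np.array([p[0]+c*l[0]-s*l[1],p[1]+s*l[0]+c*l[1],l[2]])
M={"stand_a":[(0,y,.012) for y in ys],"bin_full_1":[(.0875,-.0675,.012),(.0875,-.2025,.012)],"bin_low":[(.0875,.0675,.012)],"bin_empty":[(.0875,.2025,.012)],
"tag_a_edge":[(0,.2025-.032,.08)]+[(0,y+.032,.08) for y in ys[1:]]}
env.get_image("side");
for c in("top","side"):
  for n,ls in M.items():
    for d in env.tip_of(c,n):
      e=[np.hypot(*(proj(c,pt(init,l))-d["point"])) for l in ls]
      k=int(np.argmin(e)); print(c,n,k,round(d["conf"],2),np.round(d["point"]),round(e[k],1))
      if e[k]<12: obs.append((c,ls[k],d["point"]))
f=lambda p:np.concatenate([proj(c,pt(p,l))-q for c,l,q in obs])
r=least_squares(f,init,loss="soft_l1",f_scale=1.5);p=r.x
print(p.round(4),np.abs(f(p)).mean(),len(obs))
o=env.observe();R=o["tool_rot"];P=o["position"]
yw=p[2];by=np.array([-np.sin(yw),np.cos(yw)])
print("spin",-(np.arctan2(by[1],by[0])-np.arctan2(R[1,1],R[0,1])))
import cv2
img=env.get_image("side")[:,:,::-1].copy();img2=env.get_image("top")[:,:,::-1].copy()
for l in M["tag_a_edge"]+M["stand_a"]:
  for c,i in(("side",img),("top",img2)):
    a=proj(c,pt(p,l));cv2.circle(i,(int(round(a[1])),int(round(a[0]))),2,(0,0,255),-1)
cv2.imwrite("pics/fit.png",np.hstack([cv2.resize(img[180:480,220:460],None,fx=1.67,fy=2)[:,:400],cv2.resize(img2[170:320,230:530],(400,300)).copy().repeat(2,0)]))
for l,n in [((0,.135,.062),"T1"),((0,-.0675+.0675,.062),"T3"),((0,-.2025+.0675,.062),"T4")]:
  t=pt(p,l);print(n,t.round(4),"tool delta mm",(R.T@(t-P)*1e3).round(0))
E
```

```text
top stand_a 3 0.9 [276. 471.] 0.9
top stand_a 2 0.84 [266. 398.] 3.6
top stand_a 0 0.59 [255. 268.] 2.9
top stand_a 1 0.57 [261. 334.] 0.4
top bin_full_1 0 0.89 [224. 408.] 2.0
top bin_full_1 1 0.87 [232. 478.] 3.8
top bin_low 0 0.8 [217. 342.] 4.1
top bin_empty 0 0.94 [208. 271.] 1.9
top tag_a_edge 0 0.71 [254. 276.] 2.1
top tag_a_edge 2 0.71 [264. 389.] 3.7
side stand_a 1 0.92 [282. 288.] 4.4
side stand_a 0 0.91 [232. 269.] 1.3
side stand_a 2 0.88 [341. 301.] 1.5
side stand_a 3 0.83 [416. 329.] 4.4
side bin_full_1 0 0.72 [330. 362.] 4.1
side bin_full_1 1 0.63 [404. 392.] 5.5
side bin_low 0 0.97 [271. 339.] 4.7
side bin_empty 0 0.64 [222. 319.] 5.4
side tag_a_edge 0 0.55 [214. 274.] 4.5
[ 0.4466 -0.1291 -0.1102] 1.6051254462034614 19
spin -0.3565888721246824
T1 [0.4615 0.0051 0.062 ] tool delta mm [-410. -338.  169.]
T3 [ 0.4466 -0.1291  0.062 ] tool delta mm [-457. -464.  169.]
T4 [ 0.4318 -0.2633  0.062 ] tool delta mm [-504. -591.  169.]
```

View pics/fit.png

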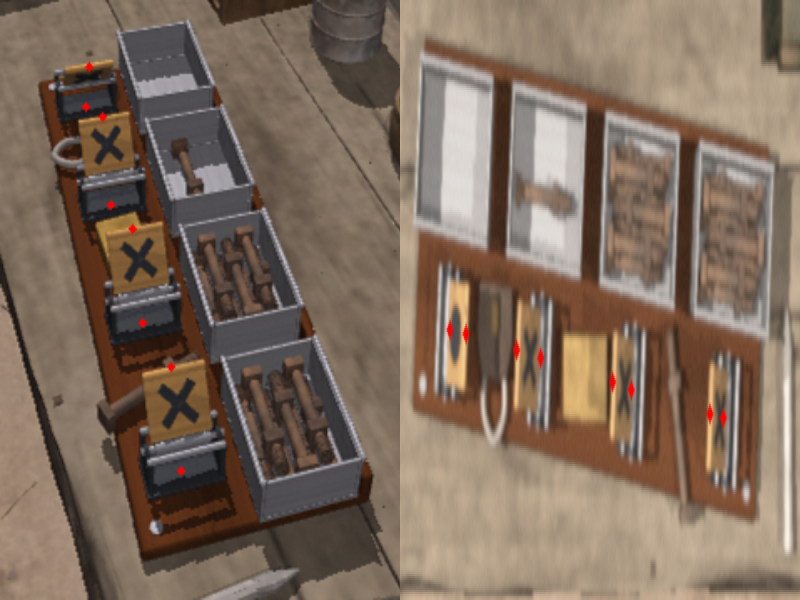

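The fit agrees in both views: the red dots lie on the tag edges and stand feet. I'm closing the fingers and moving above the gap right of tag 1.

>>> move_arm(
  moves=[
    [-40, -34, 8, -0.05],
    [-80, -68, 16, -0.1],
    [-120, -100, 24, -0.15],
    [-160, -135, 32, -0.2],
    [-200, -165, 40, -0.25],
    [-240, -200, 48, -0.3],
    [-280, -232, 56, -0.357],
    [-320, -264, 64, -0.357],
    [-360, -298, 70, -0.357],
    [-390, -320, 80, -0.357],
    [-410, -338, 80, -0.357],
    [-410, -338, 80, -0.357],
    [-410, -338, 80, -0.357],
    [-410, -338, 80, -0.357],
    [-410, -338, 80, -0.357],
  ],
  grip=1,
)

```text
time_s: 2.7
position: [0.4612, 0.0058, 0.1516]
tool_rot: [[-0.994, 0.108, 0.0], [0.108, 0.994, -0.0], [-0.0, 0.0, -1.0]]
ft_force: [-0.5, -0.4, -0.0]
grip_width: -0.0002
```

```bash
python3 - <<'E'
from h import *
import cv2
a=env.get_image("top");b=env.get_image("side")
cv2.imwrite("pics/p1.png",np.hstack([cv2.resize(b[100:400,180:480],(400,400)),cv2.resize(a[170:320,230:380],(400,400))])[:,:,::-1])
o=env.observe();p=[.4466,-.1291,-.1102];yw=p[2];R=o["tool_rot"]
for y in(.135,0,-.135):
  t=np.array([p[0]-np.sin(yw)*y,p[1]+np.cos(yw)*y,.062]);print((R.T@(t-o["position"])*1e3).round(1))
print(o["position"],o["grip_width"],R.round(3), o["ft_force"])
for d in("top","side"): print(proj(d,o["position"]))
E
```

```text
[-0.2 -0.6 89.6]
[ 1.000e-01 -1.356e+02  8.960e+01]
[   0.3 -270.6   89.6]
[0.46129256 0.00567329 0.1515678 ] -0.00015260521522182047 [[-0.994  0.108  0.   ]
 [ 0.108  0.994 -0.   ]
 [-0.    -0.    -1.   ]] [-0.20519572 -0.93726055 -0.56243942]
[254.90467994 294.80939432]
[189.17188129 275.16578725]
```

View pics/p1.png

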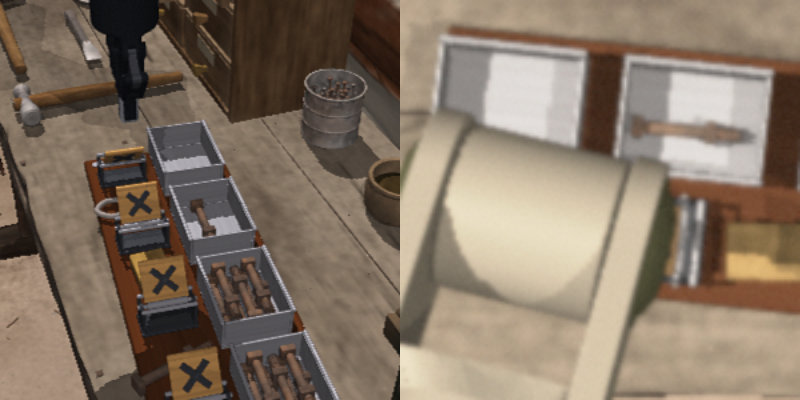

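The closed fingertip shows at (127,119) in the crop, where the TCP projects, clear above the gap. Lowering, then pushing tag 1 to the left.

>>> move_arm(
  moves=[
    [0, 0, 25, 0],
    [0, 0, 50, 0],
    [0, 0, 75, 0],
    [0, 0, 89, 0],
    [0, 0, 89, 0],
    [0, 0, 89, 0],
    [0, 8, 89, 0],
    [0, 14, 89, 0],
    [0, 19, 88, 0],
    [0, 24, 88, 0],
    [0, 29, 87, 0],
    [0, 34, 86, 0],
    [0, 39, 85, 0],
    [0, 44, 84, 0],
    [0, 49, 83, 0],
    [0, 54, 82, 0],
    [0, 58, 81, 0],
    [0, 61, 81, 0],
    [0, 61, 81, 0],
    [0, 61, 81, 0],
  ],
)

```text
time_s: 4.8
position: [0.4682, 0.0654, 0.0703]
tool_rot: [[-0.994, 0.109, -0.0], [0.109, 0.994, -0.0], [0.0, -0.0, -1.0]]
ft_force: [-0.5, -0.3, 0.2]
grip_width: 0.0002
```

```bash
cat > look.py <<'E'
import sys
from h import *
import cv2
a=env.get_image("top");b=env.get_image("side")
cv2.imwrite(sys.argv[1],np.hstack([cv2.resize(b[130:430,210:440],(345,450)),cv2.resize(a[170:320,230:380],(450,450))])[:,:,::-1])
o=env.observe();p=[.4466,-.1291,-.1102];yw=p[2];R=o["tool_rot"]
for y in(.135,0,-.135):
  t=np.array([p[0]-np.sin(yw)*y,p[1]+np.cos(yw)*y,.062]);print((R.T@(t-o["position"])*1e3).round(1))
print(o["time_s"],o["position"],o["ft_force"])
E
python3 look.py pics/p2.png
```

```text
[  0.1 -60.6   8.3]
[ 1.000e-01 -1.956e+02  8.300e+00]
[ 1.000e-01 -3.306e+02  8.300e+00]
4.9 [0.46818677 0.06529342 0.07027589] [-0.12288682  0.03889831  0.34584031]
```

View pics/p2.png

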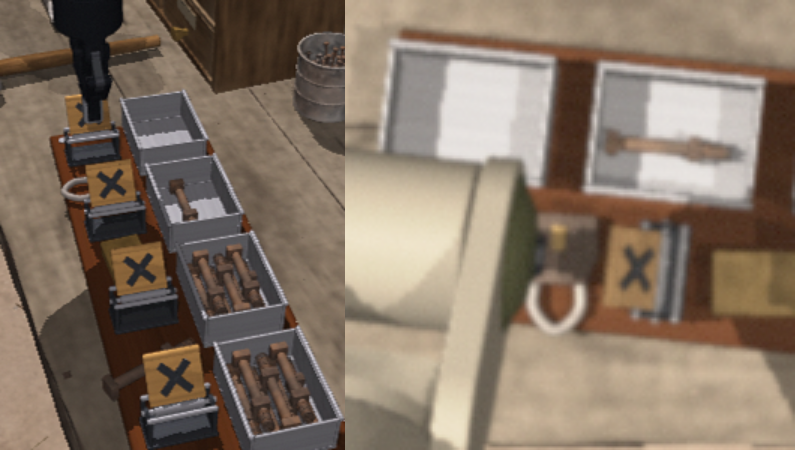

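Tag 1 now leans left with its cross up (85,110 in the crop). I'll back off, rise, and cross over tag 2 to the left of tag 3.

>>> move_arm(
  moves=[
    [0, -8, 0, 0],
    [0, -12, -10, 0],
    [0, -12, -40, 0],
    [0, -12, -80, 0],
    [0, -40, -90, 0],
    [0, -80, -90, 0],
    [0, -120, -90, 0],
    [0, -160, -90, 0],
    [0, -190, -90, 0],
    [0, -196, -90, 0],
    [0, -196, -90, 0],
    [0, -196, -60, 0],
    [0, -196, -30, 0],
    [0, -196, 0, 0],
    [0, -196, 8, 0],
    [0, -196, 8, 0],
    [0, -196, 8, 0],
  ],
)

```text
time_s: 6.6
position: [0.4474, -0.1293, 0.0635]
tool_rot: [[-0.994, 0.109, 0.002], [0.109, 0.994, -0.001], [-0.002, -0.001, -1.0]]
ft_force: [0.3, 0.3, 1.0]
grip_width: -0.0001
```

```bash
python3 look.py pics/p3.png
```

```text
[  0.7 135.3   1.5]
[0.8 0.3 1.6]
[   0.9 -134.7    1.7]
6.7 [ 0.44740149 -0.12950341  0.06361208] [ 0.37465168 -0.02172445  0.33767644]
```

View pics/p3.png

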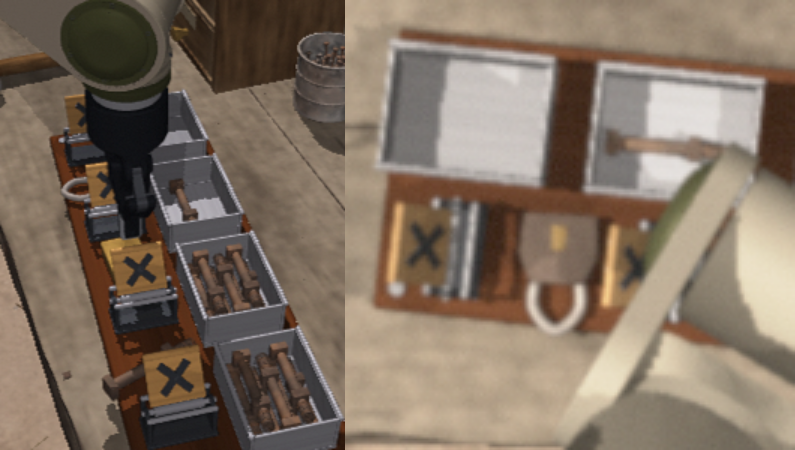

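The fingertip (135,230 in the crop) stands over the tin, just left of tag 3's edge. Tags 1 and 2 show the cross. Pushing tag 3 to the right, then backing off, rising and crossing to the gap left of tag 4.

>>> move_arm(
  moves=[
    [0, -8, 0, 0],
    [0, -14, 0, 0],
    [0, -19, -1, 0],
    [0, -24, -1, 0],
    [0, -29, -2, 0],
    [0, -34, -3, 0],
    [0, -39, -4, 0],
    [0, -44, -5, 0],
    [0, -49, -6, 0],
    [0, -54, -7, 0],
    [0, -58, -8, 0],
    [0, -61, -8, 0],
    [0, -61, -8, 0],
    [0, -61, -8, 0],
    [0, -53, -8, 0],
    [0, -49, -20, 0],
    [0, -49, -50, 0],
    [0, -49, -90, 0],
    [0, -49, -90, 0],
  ],
)

```text
time_s: 8.6
position: [0.4431, -0.1785, 0.1564]
tool_rot: [[-0.994, 0.109, 0.007], [0.109, 0.994, -0.005], [-0.007, -0.004, -1.0]]
ft_force: [-0.5, 0.5, -1.4]
grip_width: -0.0002
```

```bash
python3 look.py pics/p4.png
```

```text
[1.000e-01 1.838e+02 9.050e+01]
[ 0.2 48.8 90.6]
[  0.4 -86.2  90.6]
8.7 [ 0.44142985 -0.17754905  0.15259671] [-0.78813233  0.75446124 -0.50768697]
```

View pics/p4.png

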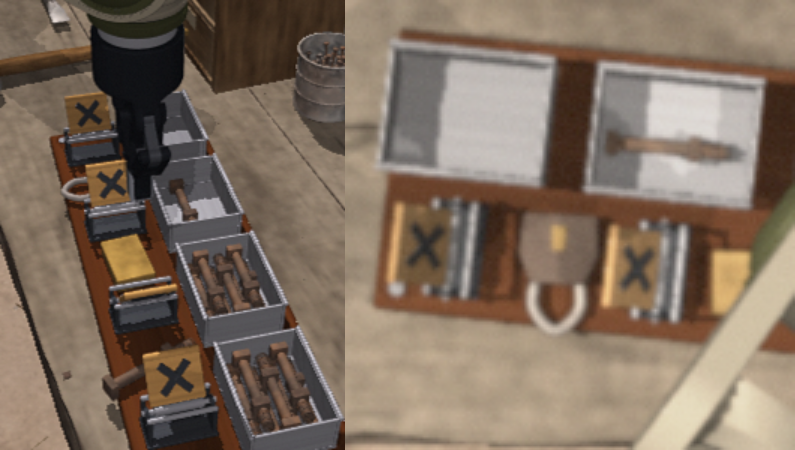

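Tag 3 has fallen to the right, now seen edge-on at (145,293). Next is tag 4.

>>> move_arm(
  moves=[
    [0, -30, 0, 0],
    [0, -60, 0, 0],
    [0, -80, 0, 0],
    [0, -86, 0, 0],
    [0, -86, 0, 0],
    [0, -86, 0, 0],
    [0, -86, 30, 0],
    [0, -86, 60, 0],
    [0, -86, 82, 0],
    [0, -86, 90, 0],
    [0, -86, 90, 0],
    [0, -86, 90, 0],
  ],
)

```text
time_s: 9.9
position: [0.4324, -0.2635, 0.0632]
tool_rot: [[-0.994, 0.109, 0.001], [0.109, 0.994, -0.001], [-0.001, -0.001, -1.0]]
ft_force: [0.4, -1.0, 0.6]
grip_width: -0.0002
```

```bash
python3 look.py pics/p5.png
```

```text
[  0.6 270.5   1.1]
[  0.6 135.5   1.3]
[0.7 0.5 1.4]
10.0 [ 0.43243003 -0.26381792  0.06343554] [ 0.41767448 -0.10148727 -0.76728396]
```

View pics/p5.png

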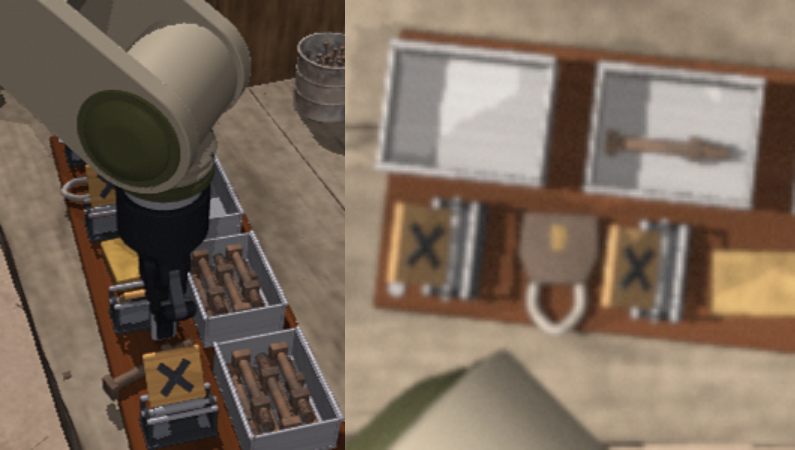

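The fingertip (163,335) is between tags 3 and 4 with clearance on both sides. Pushing tag 4 to the right, then backing off and rising.

>>> move_arm(
  moves=[
    [0, -8, 0, 0],
    [0, -14, 0, 0],
    [0, -19, -1, 0],
    [0, -24, -1, 0],
    [0, -29, -2, 0],
    [0, -34, -3, 0],
    [0, -39, -4, 0],
    [0, -44, -5, 0],
    [0, -49, -6, 0],
    [0, -54, -7, 0],
    [0, -58, -8, 0],
    [0, -61, -8, 0],
    [0, -61, -8, 0],
    [0, -61, -8, 0],
    [0, -53, -8, 0],
    [0, -49, -20, 0],
    [0, -49, -50, 0],
    [0, -49, -90, 0],
    [0, -49, -130, 0],
    [0, -49, -150, 0],
  ],
)

```text
time_s: 12.0
position: [0.4272, -0.3121, 0.2167]
tool_rot: [[-0.994, 0.109, 0.004], [0.109, 0.994, -0.004], [-0.004, -0.004, -1.0]]
ft_force: [0.7, 0.1, -1.0]
grip_width: -0.0002
```

>>> move_arm(
  moves=[
    [20, 0, 0, 0],
    [50, 0, 0, 0],
    [90, 0, 0, 0],
    [110, 0, 0, 0],
    [110, 0, 0, 0],
    [110, 0, 0, 0],
    [110, 0, 0, 0],
  ],
)

```text
time_s: 12.7
position: [0.3181, -0.3003, 0.2126]
tool_rot: [[-0.994, 0.109, 0.001], [0.109, 0.994, -0.0], [-0.001, -0.0, -1.0]]
ft_force: [-0.7, -0.1, -0.6]
grip_width: -0.0002
```

```bash
sed -i 's/230:380/230:530/; s/(450,450))\]/(450,225)).repeat(2,0)]/' look.py; python3 look.py pics/p6.png
```

```text
[-109.4  319.1  150.3]
[-109.2  184.1  150.4]
[-109.    49.1  150.4]
12.8 [ 0.31800126 -0.30025732  0.2123594 ] [-0.89879226  0.45573989  0.14817615]
```

View pics/p6.png

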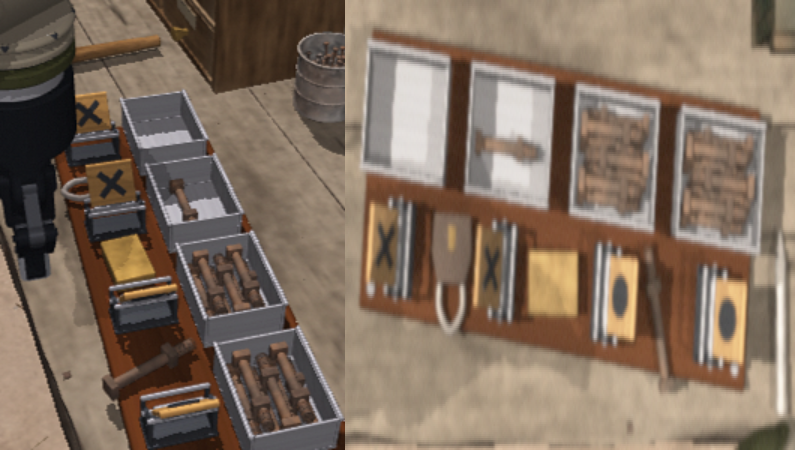

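The final pictures show crosses at the empty and low bins (385,245 and 490,265) and discs at both full bins (620,290 and 728,320). All loose things are where they started and the arm is clear.

```bash
python3 -c "
from rig import env
print(env.close_job())"
```

```text
the job is handed in; nothing more can be done
None
```

I pushed three tags over with the closed fingertip and handed the job in at about 13 s. The leftmost tag (empty bin) went left to show the cross. The two right-hand tags (full bins) went right to show the disc. The tag of the bin with the single bolt already showed the cross, so I left it alone.

**Final pictures:** Both cameras show cross, cross, disc, disc from left to right, each tag lying on its stop side. The tin, padlock and both bolts show no visible shift, and the arm is clear of everything.

**Forces and limits of the checks:** The wrist force readings I took stayed under 2 N, but they came at the end of each move rather than continuously through the pushes. I judged the tag angles and loose-object positions by eye and did not measure them again. None of these checks failed or disagreed.

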